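Push the set square to the straightedge and onto the mark

TASK

The next upright line of the drawing is to be ruled: using only the fingertips, push the yellow set square across the sheet so that its long leg lies flush along the near edge of the straightedge (the edge facing the robot) and the outer edge of its short leg stands on the red mark on the sheet, then take the hand away. Do not lift, tip or carry the set square, and leave the egg timer, the pen stand, the coaster and the drink bottle as they stand.

Things in the scene. Friction and masses are not known exactly. Their poses are not given: they have to be found in the camera images.
- drawing_board: grey drawing board, 370 mm (x) by 520 mm (y), 15 mm thick, fixed on the counter, with a white sheet bearing thin pencil lines. A black bulldog clip at the middle of its -x edge stands up to 30 mm above it. Origin at the centre of its underside (drawing surface at z = 15 mm); z up. The person drawing sits on its +x side
- straightedge: aluminium straightedge locked across the board (it cannot move): blade 40 mm wide (x), 466 mm long (y), 8 mm high above the sheet; black carriages and red knobs at its ends, y = +-246 mm, up to 24 mm high. Origin at the blade's middle, on the sheet; y along the blade, x away from the robot. The working edge, facing the robot, is the line x = -20 mm
- set_square: yellow plastic 30/60 degree set square, 6 mm thick, 70 to 140 g, lying loose on the sheet. Origin at the middle of its long leg's outer edge, underside; z up. Long leg's outer edge: the line x = 0 from y = -130 to 130 mm; right-angled corner at (0, -130); short leg's outer edge: y = -130 from x = 0 to -150; slanted side from (-150, -130) to (0, 130) mm. It slides easily (under 2 N)
- square_corner (a point): right-angled corner of the set square, underside
- square_tip (a point): far (30 degree) tip of the set square's long leg, underside, 260 mm from the corner
- mark: red pen mark on the sheet: a stroke 50 mm long and 4 mm wide, square to the straightedge, with a 14 mm cross-stroke. Origin at its centre, on the sheet, 60 to 125 mm from the working edge; x along the stroke. At the start the long leg faces the straightedge within 15 degrees, 40 to 80 mm short of it; the square must go 50 to 150 mm towards the straightedge's -y
- egg_timer: white ceramic egg-shaped timer, 48 mm across and 62 mm high, standing loose on the board's corner on the -x, +y side. Origin at the centre of its foot
- pen_stand: clear acrylic pen stand, 70 by 70 mm and 100 mm high, with pens in it up to 175 mm high, loose on the counter beyond the board's right (-y) end. Origin at the centre of its underside
- coaster: round cork coaster, 100 mm across and 6 mm thick, loose on the counter to the left (+y) of the board. Origin at the centre of its underside
- drink_bottle: navy plastic drink bottle, 72 mm across and 214 mm high, flip cap closed, standing on the coaster. Origin at the centre of its underside
- square_window (a point): corner of the set square's open triangular window nearest the right angle, at (-26, -104) mm of the set square, underside. The sides round the window are strips 26 mm wide; the window's other corners are at (-105, -104) and (-26, 33) mm of the set square, so closed fingertips fit inside and can push its inner edges

How it is judged:
By the outcome, as a careful person would: the job done as asked, in the order asked, and still so for the second after the job is handed in, with the robot touching nothing.
It also fails if it takes over 48 s, if anything falls off the work surface, if the arm or the gripper's body presses on something with over 40 N, if the wrist force passes 120 N, or if a joint passes its speed limit or range.

ROBOT

A 7-joint arm with a two-finger parallel gripper is mounted at the origin on the work surface. World frame = base frame: x ahead of the robot, y to its left, z up, the work surface at z = 0. Lengths are in m, angles in rad, forces in N, time in s.
With the tool pointing down it reaches from about 0.425 to 0.925 m from the base axis. Payload 6.8 kg.
Tool frame: the origin (TCP) lies between the finger pads; the fingertips stand env.tip_reach ahead of it and the grasp point (between the pads) lies 6 mm ahead of it (env.tip_reach is the distance from the TCP to the fingertips, in m); z points along the fingers, y is the line along which they close (so a half turn about z gives the same grasp; the last joint's range is limited). The gripper opens to 85 mm and grips with 20 to 120 N. Pads are 22 mm wide; open, the fingers measure 114 mm over their backs; the gripper's body (76 mm by 85 mm) begins 54 mm behind the grasp point. The pads swing forward as they close: fully open they stand 13 mm farther back than shut.
Start: joints at [1.12, 0.477, 0.022, 1.555, -0.011, 1.109, -0.083], TCP at [0.227, -0.636, 0.256] pointing down, gripper open.
Joint ranges: [-2.96, 2.96], [-0.34, 2.1], [-1.41, 1.46], [0.24, 2.44], [-1.37, 4.51], [0.17, 1.92], [-2.96, 2.96]. Speed limits (rad/s): [2.39, 2.39, 3.14, 3.14, 3.14, 3.14, 3.14].

INTERFACE

Orientations are given as a 3x3 rotation matrix whose columns are the frame's x, y, z axes.
In Python, from bench import env gives the robot as it stands.
- The arm moves only by the shell command python3 -m jog 'ROWS' [FORCE]. ROWS is JSON, a list that holds one entry, the list of rows, each a list of 7 numbers: the shift along the world's x, y, z each as a share of 0.25 m, from -1 to 1, then the turn, a rotation vector about the world's x, y, z each as a share of pi rad, from -1 to 1, then the opening, from 0 (shut) to 1 (fully open). In form: [[[dx, dy, dz, ax, ay, az, jaw], ...]]. A call has 1 to 10 rows; each row shifts and turns the commanded pose from where the row before left it; what a row does not reach is not made up. A row lasts 1/10 s, in which the tool goes at most 50 mm and 8.59 degrees, less where a joint would pass 70% of its speed; a pose out of reach is approached as far as the arm can. A call with a number of a shift or a turn outside -1 to 1 is refused whole. A call with a gripper value outside its range is refused whole. The fingers move at their own pace and stop on an object; FORCE is the grip in N (left out, the last holds). Time passes only in rows, so rows that do not move let the fingers close. It gives the time, the measured TCP pose, the force, the opening and the grip force at its end, in the units of the state.
- env.observe(): the state, without advancing time (a new reading comes with each control period).
- env.read_camera(name): name is "side" or "top"; returns (picture, depth): 400x640x3 uint8, red, green, blue; 400x640 float32, m along the optical axis (not along the pixel's ray), 0 where there is no reading.
- env.calibration(name): a dict with "camera_matrix" (3x3 intrinsics, pixels), "camera_from_world" (4x4, takes a point from world to camera coordinates). Camera axes: x right, y up, looking along -z (the intrinsics and any distortion apply to the point x, -y, -z); pixel columns grow to the right and rows downward; lengths in m; the calibration is good to about 2 mm. A picture is of the moment at which its call begins. calibration takes no time and is no camera call.
- env.job_done(): hands the job in; it is judged then, once.
The state is a dict: "time": time; "joint_positions": joint angles; "qvel": joint speeds; "joint_efforts": joint torques, N m; "position": TCP position; "orientation": TCP orientation; "wrist_force": force on the tool from outside, world axes, zero at the start; "torque": the same for the moment, N m; "opening": opening from 0.0 (shut) to 1.0 (fully open); "grasp_force": force on a finger pad.
Only numpy, scipy, OpenCV 4.12 (cv2) and the standard library are available. Lean on these libraries where they do the work, as an engineer would, in place of code of your own. Each camera call takes 0.05 s, during which the arm holds its last target. There are 200 camera calls.

## Working session

There is one attempt and no reset: what is moved stays moved. The work goes in short steps, Python scripts to look and compute and a shell command to move; the robot and the scene stay as the last step left them, time stands still between calls to the robot, and variables do not carry over. Pictures are saved under pics/ and viewed, at most 10 in all, crops included, and the job is handed in when it is done.

```bash
mkdir -p pics; ls; cat > h.py <<'E'
import numpy as np,cv2
from bench import env
def snap(n):
    p,d=env.read_camera(n); return p,d,env.calibration(n)
def ray(c,uv,z):
    K=np.array(c["camera_matrix"]);T=np.array(c["camera_from_world"])
    uv=np.atleast_2d(np.asarray(uv,float))
    r=np.c_[(uv[:,0]-K[0,2])/K[0,0],-(uv[:,1]-K[1,2])/K[1,1],-np.ones(len(uv))]
    R=T[:3,:3];o=-R.T@T[:3,3];w=r@R
    return o+w*((z-o[2])/w[:,2])[:,None]
def proj(c,P):
    K=np.array(c["camera_matrix"]);T=np.array(c["camera_from_world"])
    q=np.atleast_2d(P)@T[:3,:3].T+T[:3,3]
    return np.c_[K[0,2]+K[0,0]*q[:,0]/-q[:,2],K[1,2]-K[1,1]*q[:,1]/-q[:,2]]
E
python3 - <<'E'
from h import *
for n in("top","side"):
    p,d,c=snap(n);cv2.imwrite(f"pics/{n}0.png",p[:,:,::-1]);np.save(n+"0.npy",p)
    print(n,{k:np.round(v,3) if not isinstance(v,str) else v for k,v in c.items()})
s=env.observe();print(s,env.tip_reach)
E
```

```text
pics
top {'camera_matrix': array([[501.387,   0.   , 316.797],
       [  0.   , 501.387, 204.501],
       [  0.   ,   0.   ,   1.   ]]), 'camera_from_world': array([[ 7.000e-03, -1.000e+00,  3.000e-03,  1.400e-02],
       [ 9.870e-01,  8.000e-03,  1.630e-01, -5.090e-01],
       [-1.630e-01,  1.000e-03,  9.870e-01, -1.483e+00],
       [ 0.000e+00,  0.000e+00,  0.000e+00,  1.000e+00]])}
side {'camera_matrix': array([[393.648,   0.   , 313.198],
       [  0.   , 393.648, 201.105],
       [  0.   ,   0.   ,   1.   ]]), 'camera_from_world': array([[-0.819, -0.574, -0.007,  0.429],
       [ 0.324, -0.473,  0.819, -0.205],
       [-0.473,  0.669,  0.573, -0.886],
       [ 0.   ,  0.   ,  0.   ,  1.   ]])}
{'time': 0.1, 'joint_positions': array([ 1.11992522,  0.47770752,  0.02232888,  1.55631762, -0.01152059,
        1.10931891, -0.08309361]), 'qvel': array([-1.93767515e-03, -1.05364057e-03, -3.49929030e-04, -2.69209061e-03,
        6.05496119e-05, -7.89772837e-04,  6.76549840e-04]), 'joint_efforts': array([ 5.49256467e-03, -5.97758174e+01,  1.61431309e+00, -2.81951988e+01,
        1.29170297e-02,  5.01287141e-03,  1.81591906e-05]), 'position': array([ 0.2267108 , -0.63527638,  0.25544405]), 'orientation': array([[ 9.41816865e-01,  3.36125860e-01, -6.32227820e-04],
       [ 3.36126441e-01, -9.41815682e-01,  1.49572586e-03],
       [-9.26899330e-05, -1.62120833e-03, -9.99998682e-01]]), 'wrist_force': array([ 0.57707962, -0.35821607,  0.10191068]), 'torque': array([-0.03129408,  0.00939716,  0.00383724]), 'grasp_force': 0.0, 'opening': 1.0002448264089876} 0.025
```

View pics/top0.png

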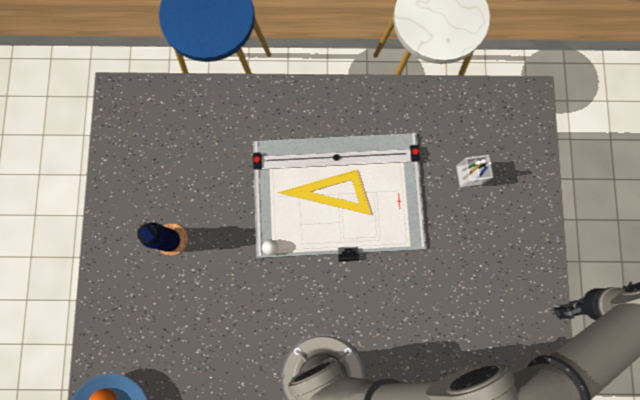

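View pics/side0.png

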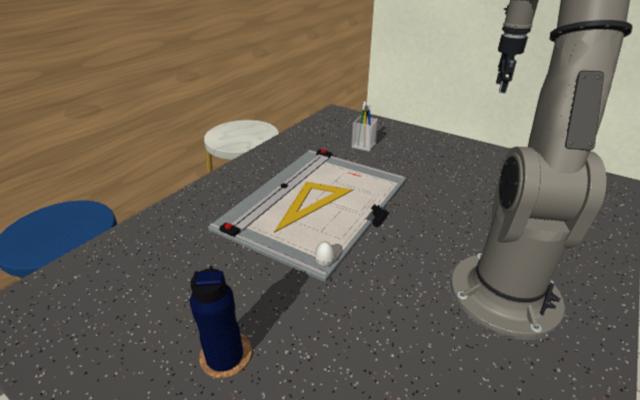

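Top view: the set square has its tip at (280,192), corner at (357,171) and short-leg end at (372,215). The red mark is at (399,201), the knobs at (257,160) and (415,152), and the egg timer at (268,246). The side view agrees.

```bash
cat >> h.py <<'E'
def tri(p,c,z=0.0205):
    h=cv2.cvtColor(p,cv2.COLOR_RGB2HSV); m=cv2.inRange(h,(18,120,90),(36,255,255))
    cs=cv2.findContours(m,cv2.RETR_EXTERNAL,cv2.CHAIN_APPROX_NONE)[0]; k=max(cs,key=cv2.contourArea)
    w=ray(c,k[:,0,:],z)[:,:2]
    t=cv2.minEnclosingTriangle((w[:,None]*1000).astype(np.float32))[1][:,0]/1000
    L=[np.linalg.norm(t[(i+1)%3]-t[(i+2)%3]) for i in range(3)] # opposite side
    o=np.argsort(L) # tip opposite shortest, end opposite middle(long leg .26), corner opp hyp(.30)
    return t[o[2]],t[o[0]],t[o[1]]   # corner, tip, end
def reds(p,c,z):
    h=cv2.cvtColor(p,cv2.COLOR_RGB2HSV); m=cv2.inRange(h,(0,100,90),(8,255,255))|cv2.inRange(h,(172,100,90),(180,255,255))
    n,l,s,ce=cv2.connectedComponentsWithStats(m)
    return [(s[i,4],ce[i].round(1),ray(c,ce[i],z)[0].round(4)) for i in range(1,n) if s[i,4]>=4]
E
python3 - <<'E'
from h import *
for n in("top","side"):
    p=np.load(n+"0.npy");c=env.calibration(n)
    C,T,E=tri(p,c);print(n,"C,T,E",C.round(4),T.round(4),E.round(4),[np.linalg.norm(a-b).round(4) for a,b in((C,T),(C,E),(T,E))])
    print("z39",*reds(p,c,.039),sep="\n");print("z15",*reds(p,c,.015),sep="\n")
p=np.load("top0.npy");g=cv2.cvtColor(p,cv2.COLOR_RGB2GRAY)
for u in(285,300,370,390):print(u,g[148:172,u])
cv2.imwrite("pics/crop.png",cv2.resize(p[125:265,240:440,::-1],None,fx=4,fy=4,interpolation=cv2.INTER_CUBIC))
E
```

```text
top C,T,E [ 0.6245 -0.106 ] [0.5503 0.1411] [ 0.4825 -0.1488] [np.float32(0.2579), np.float32(0.1483), np.float32(0.2977)]
z39
(np.int32(37), array([415., 151.]), array([ 0.6799, -0.2852,  0.039 ]))
(np.int32(38), array([256.2, 158.8]), array([0.651 , 0.2067, 0.039 ]))
(np.int32(13), array([398.9, 201.3]), array([ 0.5211, -0.2322,  0.039 ]))
z15
(np.int32(37), array([415., 151.]), array([ 0.6866, -0.2901,  0.015 ]))
(np.int32(38), array([256.2, 158.8]), array([0.6573, 0.2097, 0.015 ]))
(np.int32(13), array([398.9, 201.3]), array([ 0.5253, -0.2363,  0.015 ]))
side C,T,E [ 0.623  -0.1021] [0.5471 0.1503] [ 0.4781 -0.1455] [np.float32(0.2635), np.float32(0.1512), np.float32(0.3037)]
z39
(np.int32(19), array([323. , 150.2]), array([ 0.6754, -0.2765,  0.039 ]))
(np.int32(33), array([227.6, 225.5]), array([0.6472, 0.2128, 0.039 ]))
z15
(np.int32(19), array([323. , 150.2]), array([ 0.7008, -0.3147,  0.015 ]))
(np.int32(33), array([227.6, 225.5]), array([0.6715, 0.1929, 0.015 ]))
285 [169 169 167 164 163 166 172 192 212 219 196 115 161 210 217 216 215 215
 212 206 212 232 235 236]
300 [164 167 166 165 164 158 158 203 217 201 117 131 205 216 213 213 213 213
 201 165 225 234 232 232]
370 [159 159 169 202 215 208 162 117 200 222 215 214 218 220 209 187 224 238
 237 234 235 236 237 235]
390 [166 173 202 215 214 173 118 187 219 217 217 220 219 207 184 222 235 232
 232 233 232 232 231 231]
```

View pics/crop.png

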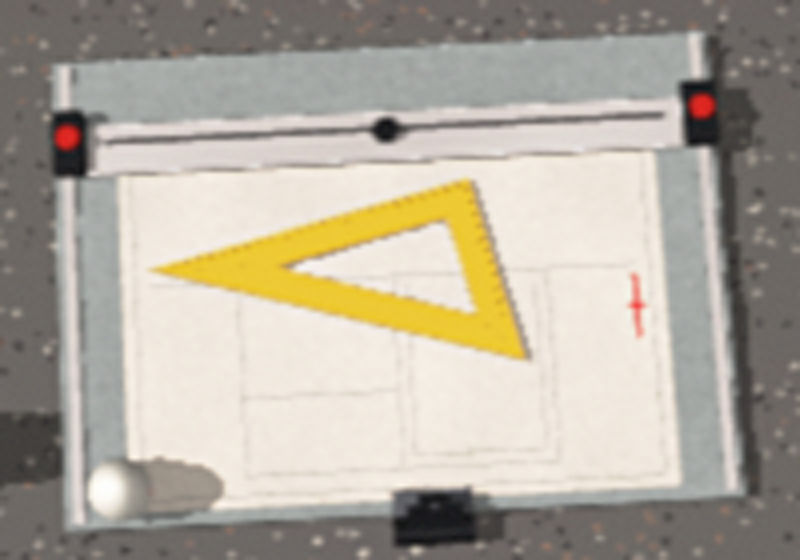

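```bash
cat >> h.py <<'E'
REF=np.array([[0,-.13],[0,.13],[-.15,-.13]])
def fit(P):
    P=np.array(P);a=REF-REF.mean(0);b=P-P.mean(0);H=a.T@b
    th=np.arctan2(H[0,1]-H[1,0],H[0,0]+H[1,1]);R=np.array([[np.cos(th),-np.sin(th)],[np.sin(th),np.cos(th)]])
    return th,R,P.mean(0)-R@REF.mean(0)
E
python3 - <<'E'
from h import *
for n in("top","side"):
    p=np.load(n+"0.npy");c=env.calibration(n);th,R,t=fit(tri(p,c))
    print(n,np.degrees(th),t,"insert",t+R@[-.041,-.061],"res",(R@REF.T).T+t-np.array(tri(p,c)))
p=np.load("top0.npy");c=env.calibration("top");g=cv2.GaussianBlur(cv2.cvtColor(p,cv2.COLOR_RGB2GRAY),(1,1),0).astype(float)
# near blade edge: dark line below the slot line, fit subpixel
us=[];vs=[]
for u in list(range(280,335))+list(range(365,400)):
    v0=166.5-(u-300)*5.3/90; r=np.arange(int(v0)-3,int(v0)+4);w=np.clip(205-g[r,u],0,None)
    if w.sum()>10: us.append(u);vs.append((w*r).sum()/w.sum())
k=np.polyfit(us,vs,1);print(k,np.std(np.polyval(k,us)-vs))
for z in(.023,.019,.015):
    e=ray(c,[[280,np.polyval(k,280)],[400,np.polyval(k,400)]],z);print(z,e.round(4),np.degrees(np.arctan2(e[0,0]-e[1,0],e[1,1]-e[0,1])))
p=np.load("side0.npy");c=env.calibration("side")
hsv=cv2.cvtColor(p,cv2.COLOR_RGB2HSV);m=cv2.inRange(hsv[160:190,335:375],(0,60,90),(12,255,255))|cv2.inRange(hsv[160:190,335:375],(168,60,90),(180,255,255))
y,x=np.nonzero(m);print("side mark",len(x),ray(c,[x.mean()+335,y.mean()+160],.015))
E
```

```text
top 16.78001726921804 [0.58783271 0.01802704] insert [ 0.56618905 -0.05221221] res [[ 8.19288937e-04 -4.80885824e-04]
 [-2.23422753e-05  1.42974217e-03]
 [-7.96946662e-04 -9.48860068e-04]]
side 16.77901024868422 [0.58475833 0.02348069] insert [ 0.56311343 -0.04675818] res [[-0.00067185  0.00112071]
 [ 0.00010642 -0.00231824]
 [ 0.00056532  0.00119753]]
[-4.81234631e-02  1.81012666e+02] 0.2876268614221644
0.023 [[ 0.6277  0.1337  0.023 ]
 [ 0.6493 -0.2407  0.023 ]] -176.71080171472013
0.019 [[ 0.6287  0.134   0.019 ]
 [ 0.6503 -0.2414  0.019 ]] -176.71080171472013
0.015 [[ 0.6297  0.1343  0.015 ]
 [ 0.6513 -0.2421  0.015 ]] -176.71080171472013
side mark 29 [[ 0.52506415 -0.23382912  0.015     ]]
```

```bash
python3 -m jog '[[[0.15,0.18,0,0,0,-0.01,0.5],[0.15,0.18,0,0,0,-0.006,0.5],[0.15,0.18,0,0,0,0,0.5],[0.15,0.18,0,0,0,0,0.5],[0.13,0.18,0,0,0,0,0.5],[0.13,0.18,0,0,0,0,0.5],[0.13,0.18,0,0,0,0,0.5],[0.13,0.18,0,0,0,0,0.5],[0.05,0.18,0,0,0,0,0.5],[0,0.18,0,0,0,0,0.5]]]'
```

```text
time: 1.1
position: [0.4861, -0.2273, 0.256]
orientation: [[0.957, 0.29, 0.001], [0.29, -0.957, 0.001], [0.001, -0.0, -1.0]]
wrist_force: [0.6, -0.0, -0.8]
opening: 0.501
grasp_force: 0.0
```

```bash
python3 -m jog '[[[0.1,0.18,0,0,0,0,0.5],[0.1,0.18,-0.1,0,0,0,0.5],[0.1,0.18,-0.15,0,0,0,0.5],[0.013,0.171,-0.15,0,0,0,0.5],[0,0,-0.15,0,0,0,0.5],[0,0,0,0,0,0,0.5],[0,0,0,0,0,0,0.5]]]'
python3 - <<'E'
from h import *
a=[]
for n in("top","side"):
    p,d,c=snap(n);P=env.observe()["position"];q=proj(c,P)[0].astype(int)
    print(n,q,P);a.append(cv2.resize(p[max(q[1]-50,0):q[1]+50,q[0]-50:q[0]+50,::-1],(400,400),interpolation=cv2.INTER_CUBIC))
cv2.imwrite("pics/hov.png",np.hstack(a))
E
```

```text
time: 1.8
position: [0.5527, -0.0749, 0.1346]
orientation: [[0.958, 0.287, -0.002], [0.287, -0.958, -0.0], [-0.002, -0.0, -1.0]]
wrist_force: [0.2, -0.1, 0.8]
opening: 0.498
grasp_force: 0.0
top [349 183] [ 0.55372539 -0.07536684  0.13581798]
side [319 158] [ 0.55420661 -0.07550297  0.13645794]
```

View pics/hov.png

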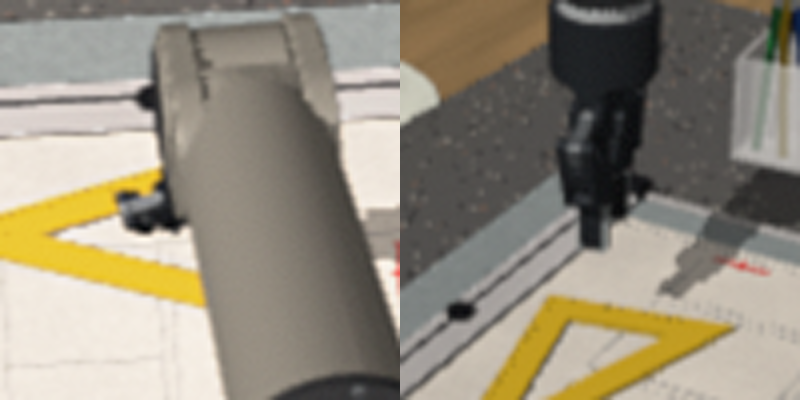

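The top view is blocked by the arm. The side view shows the fingers above the window but still short of the target, so I'll finish the shift and lower.

```bash
python3 -m jog '[[[0.02,0.05,-0.08,0,0,0,0.5],[0.024,0.052,-0.1,0,0,0,0.5],[0,0,-0.06,0,0,0,0.5],[0,0,0,0,0,0,0.5],[0,0,0,0,0,0,0.5]]]'
python3 - <<'E'
from h import *
p,d,c=snap("side");P=env.observe()["position"];q=proj(c,P)[0].astype(int)
print(q,P);cv2.imwrite("pics/hov2.png",cv2.resize(p[q[1]-40:q[1]+60,q[0]-60:q[0]+60,::-1],(720,600),interpolation=cv2.INTER_CUBIC))
E
```

```text
time: 2.4
position: [0.5644, -0.05, 0.0755]
orientation: [[0.958, 0.287, 0.001], [0.287, -0.958, -0.001], [0.0, 0.001, -1.0]]
wrist_force: [0.1, -0.4, 0.6]
opening: 0.499
grasp_force: 0.0
[311 179] [ 0.56467587 -0.04988997  0.07584627]
```

View pics/hov2.png

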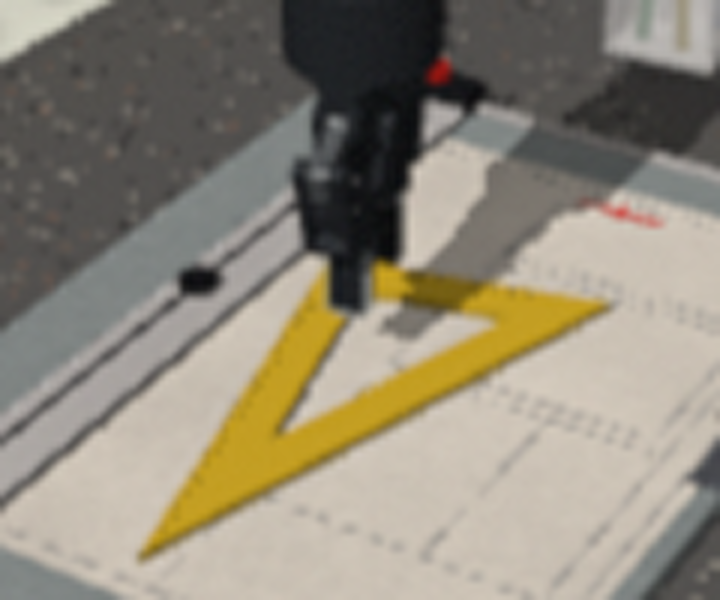

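Side crop: the near fingertip at (350,310) will land near (350,375), inside the window. Lowering gently.

```bash
python3 -m jog '[[[0,0,-0.05,0,0,0,0.5],[0,0,-0.04,0,0,0,0.5],[0,0,0,0,0,0,0.5],[0,0,0,0,0,0,0.5]]]'
python3 - <<'E'
from h import *
p,d,c=snap("side");P=env.observe()["position"];q=proj(c,P)[0].astype(int)
print(q,P);cv2.imwrite("pics/low.png",cv2.resize(p[q[1]-40:q[1]+60,q[0]-60:q[0]+60,::-1],(720,600),interpolation=cv2.INTER_CUBIC))
C,T,E=tri(p,c);print(fit((C,T,E)))
E
```

```text
time: 2.85
position: [0.5637, -0.0486, 0.0516]
orientation: [[0.958, 0.288, -0.001], [0.288, -0.958, 0.0], [-0.001, -0.0, -1.0]]
wrist_force: [0.5, -0.3, 0.6]
opening: 0.498
grasp_force: 0.0
[311 186] [ 0.5640686  -0.04855279  0.05196579]
(np.float64(0.2938745699768647), array([[ 0.95712874, -0.28966285],
       [ 0.28966285,  0.95712874]]), array([0.58458347, 0.02377307]))
```

View pics/low.png

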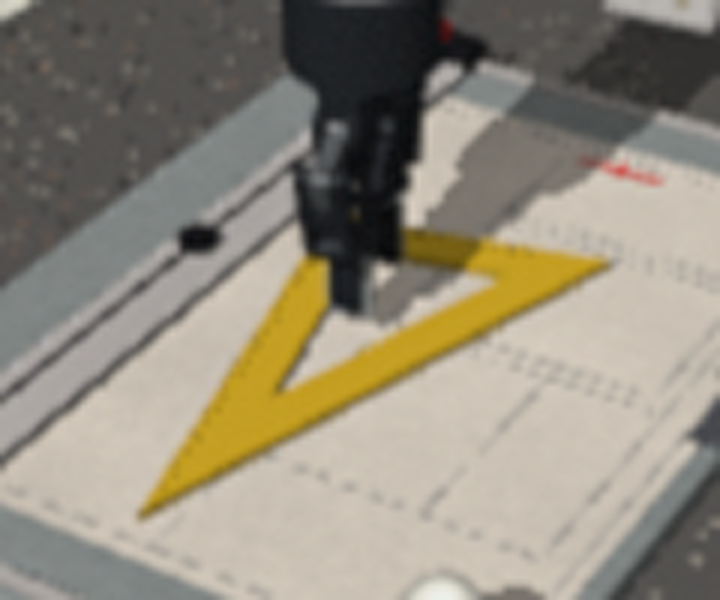

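The finger is inside the window, close to the sheet, with margin on each side. Lowering the last millimetres while watching the force.

```bash
python3 -m jog '[[[0,0,-0.012,0,0,0,0.5],[0,0,-0.012,0,0,0,0.5],[0,0,0,0,0,0,0.5],[0,0,0,0,0,0,0.5]]]'; python3 -m jog '[[[0,0,-0.008,0,0,0,0.5],[0,0,0,0,0,0,0.5],[0,0,0,0,0,0,0.5]]]'
```

```text
time: 3.3
position: [0.5641, -0.0486, 0.046]
orientation: [[0.958, 0.288, -0.0], [0.288, -0.958, 0.0], [-0.0, -0.0, -1.0]]
wrist_force: [-1.0, -0.2, -0.2]
opening: 0.501
grasp_force: 0.0
time: 3.6
position: [0.5641, -0.0486, 0.0441]
orientation: [[0.958, 0.288, -0.0], [0.288, -0.958, -0.0], [-0.0, -0.0, -1.0]]
wrist_force: [0.5, -0.2, 0.6]
opening: 0.501
grasp_force: 0.0
```

```bash
python3 -m jog '[[[0,0,-0.008,0,0,0,0.5],[0,0,0,0,0,0,0.5],[0,0,0,0,0,0,0.5]]]';python3 -m jog '[[[0,0,-0.008,0,0,0,0.5],[0,0,0,0,0,0,0.5],[0,0,0,0,0,0,0.5]]]'
```

```text
time: 3.9
position: [0.5641, -0.0486, 0.042]
orientation: [[0.958, 0.288, -0.0], [0.288, -0.958, -0.0], [-0.0, -0.0, -1.0]]
wrist_force: [-0.1, -0.1, -1.3]
opening: 0.499
grasp_force: 0.0
time: 4.2
position: [0.5641, -0.0486, 0.04]
orientation: [[0.958, 0.288, -0.0], [0.288, -0.958, -0.0], [-0.0, -0.0, -1.0]]
wrist_force: [-0.3, -0.0, 0.8]
opening: 0.499
grasp_force: 0.0
```

```bash
python3 -m jog '[[[0,0,-0.008,0,0,0,0.5],[0,0,0,0,0,0,0.5],[0,0,0,0,0,0,0.5]]]';python3 -m jog '[[[0,0,-0.006,0,0,0,0.5],[0,0,0,0,0,0,0.5],[0,0,0,0,0,0,0.5]]]'
```

```text
time: 4.5
position: [0.5643, -0.0486, 0.0383]
orientation: [[0.958, 0.288, 0.0], [0.288, -0.958, -0.0], [0.0, 0.0, -1.0]]
wrist_force: [0.4, 0.3, 2.9]
opening: 0.499
grasp_force: 1.3
time: 4.8
position: [0.5643, -0.0486, 0.0382]
orientation: [[0.958, 0.288, 0.0], [0.288, -0.958, -0.0], [0.0, 0.001, -1.0]]
wrist_force: [-4.5, -0.4, 18.2]
opening: 0.499
grasp_force: 9.0
```

Sheet contact is at TCP z≈0.0385. I'll lift about 3.5 mm in command, then push while turning.

```bash
python3 -m jog '[[[0,0,0.013,0,0,0,0.5],[0,0,0,0,0,0,0.5]]]'; python3 -m jog '[[[0.01,-0.024,0,0,0,-0.0056,0.5],[0.01,-0.024,0,0,0,-0.0056,0.5],[0.01,-0.024,0,0,0,-0.0056,0.5],[0.01,-0.024,0,0,0,-0.0056,0.5],[0.01,-0.024,0,0,0,-0.0056,0.5],[0.01,-0.024,0,0,0,-0.0056,0.5],[0.01,-0.024,0,0,0,-0.0056,0.5],[0.01,-0.024,0,0,0,-0.0056,0.5],[0.01,-0.024,0,0,0,-0.0056,0.5],[0.01,-0.024,0,0,0,-0.0056,0.5]]]'
python3 - <<'E'
from h import *
p,d,c=snap("side");s=env.observe();P=s["position"];q=proj(c,P)[0].astype(int)
print(q,P,s["wrist_force"]);cv2.imwrite("pics/p1.png",cv2.resize(p[q[1]-40:q[1]+60,q[0]-60:q[0]+60,::-1],(720,600),interpolation=cv2.INTER_CUBIC))
th,R,t=fit(tri(p,c));print(np.degrees(th),t,"tool in sq",R.T@(P[:2]-t))
E
```

```text
time: 5.0
position: [0.5644, -0.0486, 0.0401]
orientation: [[0.958, 0.288, 0.001], [0.288, -0.958, -0.0], [0.001, 0.0, -1.0]]
wrist_force: [-0.1, -0.5, 0.0]
opening: 0.499
grasp_force: 0.0
time: 6.0
position: [0.5893, -0.1091, 0.0399]
orientation: [[0.993, 0.115, 0.0], [0.115, -0.993, -0.0], [0.0, 0.0, -1.0]]
wrist_force: [-0.4, -0.4, 0.1]
opening: 0.499
grasp_force: 0.2
[316 177] [ 0.58976395 -0.11046895  0.03996574] [ 0.1172694  -2.14592433  0.60128418]
12.2979616420874 [ 0.60986364 -0.02490736] tool in sq [-0.03786272 -0.07931708]
```

View pics/p1.png

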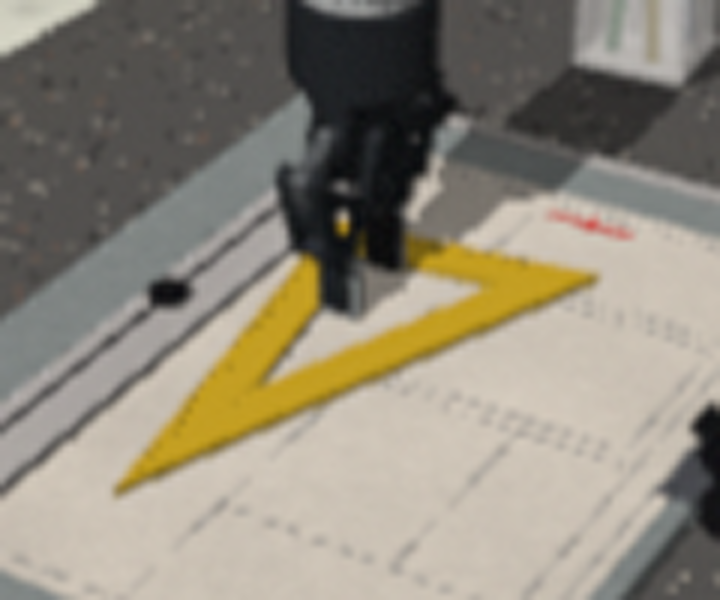

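The square moves with the tool, now at yaw 12.3°. Next I'll slide it mostly along the straightedge, stopping short of the mark.

```bash
python3 -m jog '[[[0.004,-0.026,0,0,0,-0.003,0.5],[0.004,-0.026,0,0,0,-0.003,0.5],[0.004,-0.026,0,0,0,-0.003,0.5],[0.004,-0.026,0,0,0,-0.003,0.5],[0.004,-0.026,0,0,0,-0.003,0.5],[0.004,-0.026,0,0,0,-0.003,0.5],[0.004,-0.026,0,0,0,0,0.5],[0.004,-0.026,0,0,0,0,0.5],[0,0,0,0,0,0,0.5]]]'
python3 - <<'E'
from h import *
p,d,c=snap("side");s=env.observe();P=s["position"]
print(P,s["wrist_force"])
th,R,t=fit(tri(p,c));print(np.degrees(th),t,"corner",R@[0,-.13]+t,"tool in sq",R.T@(P[:2]-t))
p,d,c=snap("top");cv2.imwrite("pics/t2.png",cv2.resize(p[125:265,240:440,::-1],None,fx=4,fy=4))
E
```

```text
time: 6.95
position: [0.5971, -0.1623, 0.0398]
orientation: [[0.998, 0.058, 0.0], [0.058, -0.998, -0.001], [0.0, 0.001, -1.0]]
wrist_force: [-0.1, 0.1, -0.4]
opening: 0.5
grasp_force: 0.0
[ 0.5971015  -0.16149543  0.03980612] [ 0.43401952 -0.55679534 -0.63621413]
6.790821461795158 [ 0.62598599 -0.07869845] corner [ 0.64135783 -0.20778643] tool in sq [-0.03847217 -0.07880067]
```

```bash
python3 -m jog '[[[0.01,-0.012,0,0,0,0,0.5],[0.01,-0.012,0,0,0,0,0.5],[0.01,-0.004,0,0,0,0,0.5],[0.01,0,0,0,0,0,0.5],[0.01,0,0,0,0,0,0.5],[0,0,0,0,0,0,0.5]]]'
cat > m.py <<'E'
from h import *
p,d,c=snap("side");s=env.observe();P=s["position"]
print(P,s["wrist_force"])
th,R,t=fit(tri(p,c));C=R@[0,-.13]+t;a=np.radians(3.3);n=np.array([np.cos(a),np.sin(a)]);u=np.array([-n[1],n[0]])
print(np.degrees(th),"corner",C,"tool in sq",R.T@(P[:2]-t),"mark rel corner n,u (mm)",1e3*((np.array([.5251,-.2338])-C)@np.c_[n,u]))
E
python3 m.py
```

```text
time: 7.65
position: [0.6083, -0.1669, 0.0395]
orientation: [[0.998, 0.06, -0.004], [0.06, -0.998, 0.001], [-0.003, -0.001, -1.0]]
wrist_force: [-4.7, 1.5, 2.6]
opening: 0.502
grasp_force: 4.3
[ 0.6082777  -0.16693013  0.03946395] [-4.61443076  2.27851458  2.69175566]
3.4010336310590934 corner [ 0.64524326 -0.21379416] tool in sq [-0.03412027 -0.08102555] mark rel corner n,u (mm) [-121.09565551  -13.05673417]
```

Flush at yaw ≈3.4°, with about 13 mm still to go in −y. Easing the pressure and sliding most of that.

```bash
python3 -m jog '[[[-0.004,0,0,0,0,0,0.5],[0.001,-0.012,0,0,0,0,0.5],[0,-0.012,0,0,0,0,0.5],[0.001,-0.01,0,0,0,0,0.5],[0,0,0,0,0,0,0.5],[0,0,0,0,0,0,0.5]]]'
python3 m.py
python3 - <<'E'
from h import *
p,d,c=snap("side");cv2.imwrite("pics/c3.png",cv2.resize(p[140:220,270:390,::-1],(780,520),interpolation=cv2.INTER_CUBIC))
E
```

```text
time: 8.3
position: [0.6089, -0.1769, 0.0397]
orientation: [[0.998, 0.059, -0.0], [0.059, -0.998, -0.001], [-0.0, 0.001, -1.0]]
wrist_force: [-3.3, -0.8, -0.3]
opening: 0.498
grasp_force: 2.1
[ 0.60882801 -0.17692876  0.03974888] [-2.78246393 -1.90888591 -0.30384999]
3.2638094767470633 corner [ 0.6459205  -0.22435128] tool in sq [-0.0343324  -0.08054259] mark rel corner n,u (mm) [-121.16406584   -2.47813307]
```

View pics/c3.png

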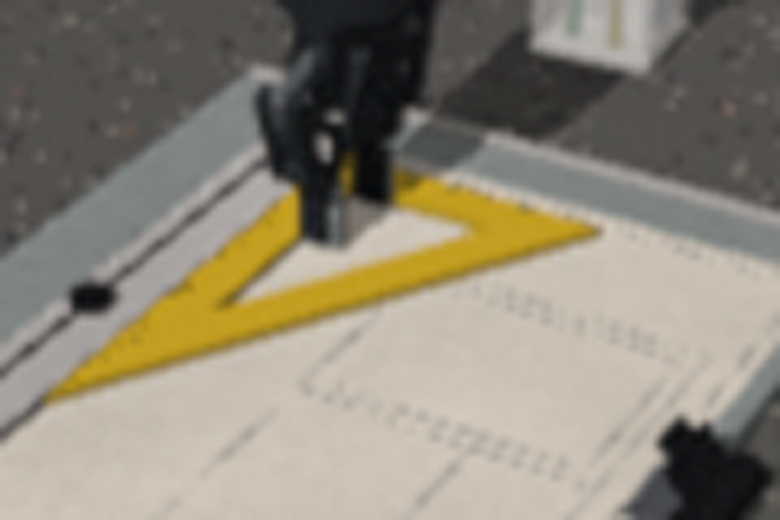

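Flush, but the square's thickness now hides the mark from the side camera. I'll take the hand away for a clear top view.

```bash
python3 -m jog '[[[-0.014,0.014,0,0,0,0,0.5],[0,0,0,0,0,0,0.5],[0,0,0.05,0,0,0,0.5],[0,0,0.15,0,0,0,0.5],[0,0,0.15,0,0,0,0.5],[-0.05,0.16,0.12,0,0,0,0.5],[-0.05,0.16,0.12,0,0,0,0.5],[-0.05,0.16,0,0,0,0,0.5],[-0.05,0.16,0,0,0,0,0.5],[-0.05,0.16,0,0,0,0,0.5]]]'; python3 -m jog '[[[-0.03,0.16,0,0,0,0,0.5],[-0.03,0.16,0,0,0,0,0.5],[-0.03,0.16,0,0,0,0,0.5],[-0.03,0.16,0,0,0,0,0.5],[-0.03,0.16,0,0,0,0,0.5],[0,0.16,0,0,0,0,0.5],[0,0,0,0,0,0,0.5]]]'
cat > t.py <<'E'
from h import *
import sys
p,d,c=snap("top");cv2.imwrite(f"pics/{sys.argv[1]}.png",cv2.resize(p[130:240,290:430,::-1],(763,600),interpolation=cv2.INTER_CUBIC))
th,R,t=fit(tri(p,c));print("top",np.degrees(th),"corner",R@[0,-.13]+t)
h=cv2.cvtColor(p,cv2.COLOR_RGB2HSV)
g=p.astype(int)
# mark red-ness and short leg yellow profile along rows through the mark
red=np.clip(g[...,0]-g[...,1],0,None);blu=g[...,2]
for v in range(190,214,2):
    print(v,"R-G",red[v,388:406],"B",blu[v,388:406])
E
python3 t.py t4; python3 m.py
```

```text
time: 9.4
position: [0.5441, 0.0268, 0.1875]
orientation: [[0.998, 0.06, 0.004], [0.06, -0.998, 0.0], [0.004, -0.0, -1.0]]
wrist_force: [0.8, 1.4, -0.3]
opening: 0.5
grasp_force: 0.0
time: 10.1
position: [0.5053, 0.2729, 0.1875]
orientation: [[0.998, 0.069, 0.002], [0.069, -0.998, 0.006], [0.003, -0.006, -1.0]]
wrist_force: [-0.1, -0.2, -0.2]
opening: 0.501
grasp_force: 0.0
top 3.067243063713471 corner [ 0.64884644 -0.23101787]
190 R-G [ 9 10 16 26 30 29 29 30 29 29 25 16 10 10  8  9 10  6] B [143 138  99  54  32  34  33  34  33  28  64 120 142 139 135 137 141 128]
192 R-G [ 9  8 16 24 28 29 29 30 29 28 26 17 10  9  9  9  9  7] B [145 144 111  62  37  29  34  33  33  27  59 116 141 143 134 139 141 130]
194 R-G [20 15 15 24 29 30 31 30 29 28 27 19 12 10  9 10 10  8] B [ 99 120 103  61  33  32  34  34  31  30  49  97 132 143 137 139 142 133]
196 R-G [31 30 30 28 31 30 29 29 29 29 30 22 15 10  8  8  9  8] B [ 30  27  28  30  31  32  36  31  32  33  39  87 131 144 137 137 141 134]
198 R-G [30 30 29 29 30 29 29 30 30 28 29 22 12  9  7  8 10 10] B [ 34  35  34  34  36  33  33  36  32  32  
[... 528 characters left out ...]
41 134 117  91  65  42  31  29  26  48 102 134 141 136 141 142]
208 R-G [10  9  9  9 10  8  9  9 13 17 24 27 20 12 10  9  9 10] B [140 139 141 142 142 142 140 135 120  91  62  50  90 131 141 140 141 146]
210 R-G [13 12 11  9  9 10 10 10 10  9  9 11 11 10 10  8 10 10] B [160 157 144 137 138 141 141 140 143 143 140 138 140 141 142 131 136 143]
212 R-G [ 8  8  9 15 12 10 10  9 10 11  8 11 12 10 11  9 10 11] B [227 226 214 181 159 146 136 137 140 140 142 142 143 142 140 135 139 141]
[0.50643022 0.2665611  0.18664337] [ 0.3629673  -0.54128871 -0.05127816]
3.1782291468395116 corner [ 0.64540492 -0.2246888 ] tool in sq [-0.11152501  0.36819936] mark rel corner n,u (mm) [-120.62991293   -2.17085896]
```

View pics/t4.png

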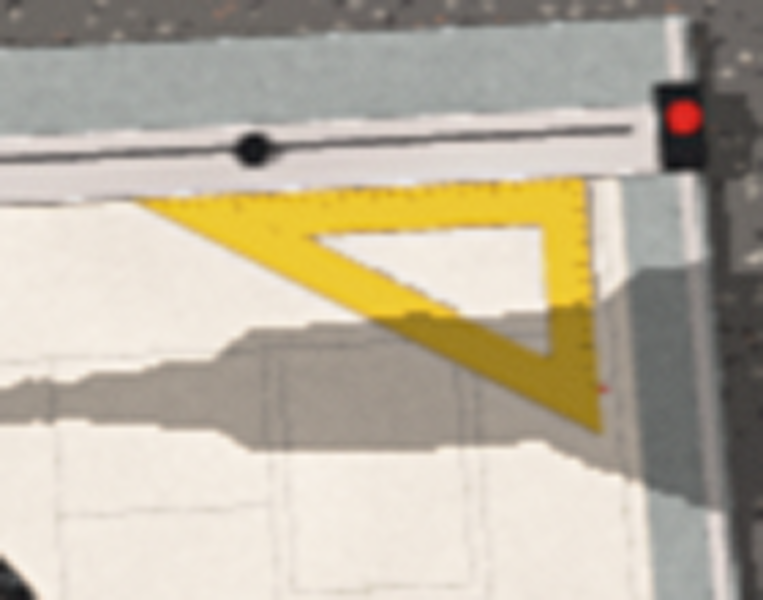

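Top crop: the long leg is flush. The short leg's outer edge runs along the mark with only the cross-stroke's end showing at (602,389). I'll refine the offset subpixel with the original image, in both views.

```bash
python3 - <<'E'
from h import *
a=np.radians(3.2);n=np.array([np.cos(a),np.sin(a)]);u=np.array([-n[1],n[0]])
def red(p): return np.clip(p[...,0].astype(float)-p[...,1]-8,0,None)
c=env.calibration("top");p0=np.load("top0.npy");r=red(p0)
M=[]
for v in range(194,210):
    w=r[v,393:405]; 
    if w.sum()>40: M.append((w@np.arange(393,405)/w.sum(),v,w.sum().round()))
M=np.array(M);Mw=ray(c,M[:,:2],.015)[:,:2]
print("mark top u:",(1e3*Mw@u).round(1),"n",(1e3*Mw@n).round(0),M[:,2])
p,d,c=snap("top");b=p[...,2].astype(float);E=[]
for v in list(range(166,180))+list(range(190,199)):
    row=b[v,390:406];lo=row[4:7].mean();hi=row[12:15].mean() # inside strip / outside
    f=np.clip((hi-row[4:])/(hi-lo),0,1);f[9:]=0
    E.append((393.5+f.sum(),v))
E=np.array(E);Ew=ray(c,E,.021)[:,:2];print("edge top u:",(1e3*Ew@u).round(1),"n",(1e3*Ew@n).round(0))
E
```

```text
mark top u: [-265.  -265.5 -265.3 -265.4 -265.3 -265.3 -265.1 -264.9 -264.8 -264.5
 -264.6 -264.5 -264.6 -265.5 -265.4 -264.5] n [534. 531. 528. 525. 522. 519. 515. 512. 509. 506. 503. 500. 497. 493.
 490. 487.] [165. 144. 143. 167. 167. 182. 329. 517. 224. 169. 164. 146. 136. 138.
 126.  48.]
edge top u: [-267.8 -267.9 -267.7 -267.5 -267.8 -267.7 -267.6 -267.7 -267.3 -267.2
 -266.9 -266.7 -266.5 -266.7 -265.2 -264.8 -264.9 -265.4 -265.5 -265.7
 -265.6 -265.1 -265.3] n [622. 619. 616. 613. 609. 606. 603. 600. 597. 593. 590. 587. 584. 581.
 546. 543. 540. 536. 533. 530. 527. 524. 521.]
```

The short leg's outer edge is about 0.3 mm from the mark's centreline. The long leg is flush and the hand is clear.

```bash
python3 -c "
from bench import env
print(env.job_done())"
```

```text
the job is handed in; nothing more can be done
None
```

The job is handed in: the set square's long leg looks flush along the straightedge in the camera views, its short leg's outer edge measured about 0.3 mm from the mark's centreline, and the hand is clear with the timer, pen stand, coaster and bottle not touched.

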